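# Unlatch the book press and hold its lever up off the ball

### The job

The mended book in the green press on the desk is dry. Pull the red-knobbed latch on the nose of the press's lever sideways against its spring so that its claw comes out from under the ball, lift the lever off the ball until its nose is about 10 cm higher than it was, and finish still holding it there with the gripper, steady, so that someone can take the book out. Do not force the lever up while it is latched, and leave the book and everything else on the desk where it is.

Things in the scene. Friction and masses are not known exactly. Their poses are not given: they have to be found in the camera images.
- press: the green book press, fixed to the desk. Origin: centre of the underside of its base plate (360 x 200 x 18 mm); x runs along the lever from nose (-x end, latch and ball, robot's side) to hinge (+x end), y is the way the latch is pulled, z up. Ball (32 mm wide) on a thin neck at (-145, 0, 75) mm. Lever: a 36 mm wide bar, 77-93 mm high, with a 140 mm wide pressing board under its middle
- latch_knob (a point): centre of the latch's red ball knob (26 mm wide) on a 12 mm brass post above the lever's nose; at first at (-145, 0, 142) mm in the press's frame. The slide plate below it has its top at 103 mm: 26 mm of post are free under the knob. It moves with latch and lever; gripped from above across the press's y, it serves both to pull the latch and to lift the lever
- latch (a joint): how far the latch is pulled, in m, along the press's +y: 0 = home, its claw under the ball (lever locked); free of the ball from about 0.008; end stop at 0.020. A spring pushes it home: 2.4 N at 0, 8.4 N at the stop. It must be kept pulled until the lever is well off the ball (0.1 rad or more)
- beam (a joint): lever angle in rad: 0 = down on the ball, grows as the nose is lifted, stop at 1.2. It falls back by its own weight when let go (about 0.7 kg, 3 to 5 N at the knob). 0.36 is about 100 mm of lift at the nose
- hinge_point (a point): middle of the lever's hinge axis (the axis lies along the press's y), at (145, 0, 85) mm in the press's frame; the knob is 290 mm before and 57 mm above it when the lever is down
- lever: the moving lever with all it carries (bar, pressing board, nose, latch and knob); origin on the hinge axis, its x and y as the press's when it is down
- glue_jar: left alone: the closed glue jar, 56 mm wide, 75 mm tall; origin at the centre of its underside
- glue_brush: left alone: the dry glue brush lying on the desk beside the press
- paperweight: left alone: a brass paperweight, 64 mm wide, 36 mm tall; origin at the centre of its underside
- pen_cup: left alone: an empty leather pen cup, 76 mm wide, 100 mm tall; origin at the centre of its underside
- clock: left alone: a wooden desk clock, 50 x 110 mm, 100 mm tall; origin at the centre of its underside
- navy_book: left alone: a navy book lying flat, 140 x 200 x 30 mm; origin at the centre of its underside
- pressed_book: left alone: the brown leather book lying on the press's base under the pressing board, 130 x 180 x 34 mm; origin at the centre of its underside

How it is judged:
By the outcome, as a careful person would: the job done as asked, in the order asked, and still so for the second after the job is handed in, while the arm keeps its last pose, push and grip.
It also fails if it takes over 35 s, if anything falls off the work surface, if the arm or the gripper's body presses on something with over 40 N, if the wrist force passes 120 N, or if a joint passes its speed limit or range.

### The arm

A 6-joint arm with a two-finger parallel gripper is mounted at the origin on the work surface. World frame = base frame: x ahead of the robot, y to its left, z up, the work surface at z = 0. Lengths are in m, angles in rad, forces in N, time in s.
With the tool pointing down it reaches from about 0.375 to 0.9 m from the base axis. Payload 3.1 kg.
Tool frame: the origin (TCP) lies midway between the tips of the shut fingers; the grasp point (between the pads) lies 19 mm behind it (manip.grasp_offset is the distance from the TCP to the grasp point, in m); z points along the fingers, y is the line along which they close (so a half turn about z gives the same grasp; the last joint's range is limited). The gripper opens to 85 mm and grips with 20 to 120 N. Pads are 22 mm wide; open, the fingers measure 114 mm over their backs; the gripper's body (76 mm by 85 mm) begins 54 mm behind the grasp point. The pads swing forward as they close: fully open they stand 13 mm farther back than shut.
Start: joints at [1.04, 0.527, 1.433, -0, 1.181, -0.178], TCP at [0.215, 0.587, 0.231] pointing down, gripper open.
Joint ranges: [-3.08, 3.08], [-0.75, 2.2], [0.22, 2.44], [-1.43, 4.57], [0, 2.65], [-2.85, 2.85]. Speed limits (rad/s): [2.79, 2.79, 3.14, 3.14, 3.14, 3.14].

### API

Orientations are given as a unit quaternion [x, y, z, w].
In Python, from station import sensors, cams, order, manip gives the robot as it stands.
- The arm moves only by the tool move_arm, never from a script. Its argument "targets" is a list of rows, each an object of numbers: "dx", "dy", "dz": the shift along the world's x, y, z normalised to -1 to 1, where 1 is 25 mm; "rx", "ry", "rz": the turn, a rotation vector about the world's x, y, z normalised to -1 to 1, where 1 is 30 degrees. A call has exactly 10 rows; each row shifts and turns the commanded pose from where the row before left it; what a row does not reach is not made up. A row lasts 1/8 s, in which the tool goes at most 62.5 mm and 10.7 degrees, less where a joint would pass 70% of its speed; a pose out of reach is approached as far as the arm can. A call with a number of a shift or a turn outside -1 to 1 is refused whole. A call with a gripper value outside its range is refused whole. "claw" is the opening in per cent of the stroke, from 0 (shut) to 100 (fully open), set as the call begins (left out, the last holds). The fingers move at their own pace and stop on an object; "newtons" is the grip in N (left out, the last holds). Time passes only in rows, so rows that do not move let the fingers close, or fill a call up. It gives the time, the measured TCP pose, the force, the opening and the grip force at its end, in the units of the state.
- sensors.sense(): the state, without advancing time (a new reading comes with each control period).
- cams.snapshot(name): name is "scene" or "top"; returns the picture (384x512x3 uint8, red, green, blue); there is no depth.
- cams.camera_model(name): a dict with "fx", "fy", "cx", "cy" (pixels), "extrinsics" (4x4, takes a point from world to camera coordinates). Camera axes: x right, y down, z forward; pixel columns grow to the right and rows downward; lengths in m; the calibration is good to about 2 mm. A picture is of the moment at which its call begins. camera_model takes no time and is no camera call.
- order.sign_off(): hands the job in; it is judged then, once.
The state is a dict: "t": time; "q": joint angles; "qd": joint speeds; "tau": joint torques, N m; "tcp_pos": TCP position; "tool_rot": TCP orientation; "force": force on the tool from outside, world axes, zero at the start; "ft_torque": the same for the moment, N m; "finger_gap": opening from 0.0 (shut) to 1.0 (fully open); "gripper_force": force on a finger pad.
Only numpy, scipy, OpenCV 4.12 (cv2) and the standard library are available. Lean on these libraries where they do the work, as an engineer would, in place of code of your own. Each camera call takes 0.05 s, during which the arm holds its last target. There are 200 camera calls.

## Working session

There is one attempt and no reset: what is moved stays moved. The work goes in short steps, Python scripts to look and compute and a tool call to move; the robot and the scene stay as the last step left them, time stands still between calls to the robot, and variables do not carry over. Pictures are saved under pics/ and viewed, at most 10 in all, crops included, and the job is handed in when it is done.

Besides the shell and the picture viewer there is one more tool, called after "Emit:" in YAML: its name, and indented under it one key for each argument. move_arm: Moves the arm, as the interface text tells. Scaled input: -1 to 1 covers 25 mm each way for a shift and 30 degrees each way for a turn. Its arguments: {"type":"object","properties":{"targets":{"type":"array"},"claw":{"type":"number"},"newtons":{"type":"number"}},"required":["targets"]}

```bash
mkdir -p pics
python3 - <<'E'
from station import sensors,cams,manip
import cv2,numpy as np
for n in("scene","top"):
    cv2.imwrite(f"pics/{n}0.png",cv2.resize(cams.snapshot(n)[:,:,::-1],None,fx=1.5,fy=1.5,interpolation=cv2.INTER_CUBIC))
    m=cams.camera_model(n);print(n,m["fx"],m["cx"],m["cy"],np.round(m["extrinsics"],3).tolist())
s=sensors.sense();print(s["t"],s["tcp_pos"],s["tool_rot"],s["force"],manip.grasp_offset)
E
```

```text
scene 424.4556252689556 264.22202983790135 188.3847835067768 [[-0.292, 0.957, 0.008, 0.185], [0.803, 0.25, -0.54, -0.428], [-0.519, -0.151, -0.841, 1.909], [0.0, 0.0, 0.0, 1.0]]
top 457.26767876192935 262.8849760136867 189.0998061045727 [[-0.033, -0.999, -0.003, -0.006], [-0.979, 0.033, -0.199, 0.614], [0.199, -0.004, -0.98, 1.38], [0.0, 0.0, 0.0, 1.0]]
0.1 [0.21500644 0.58615448 0.23041869] [ 1.74985471e-01  9.84570503e-01 -9.42298855e-04 -3.47974567e-04] [-0.62998868 -0.19841589  0.02825705] 0.0187
```

View pics/scene0.png

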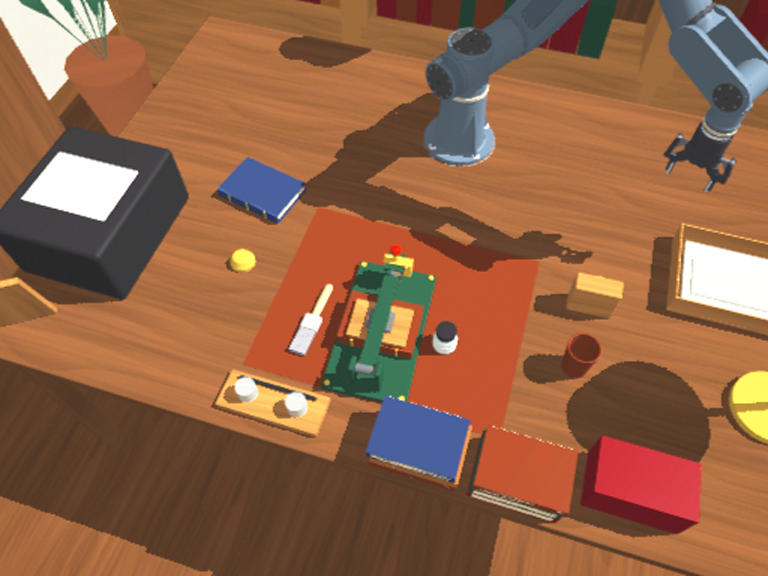

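View pics/top0.png

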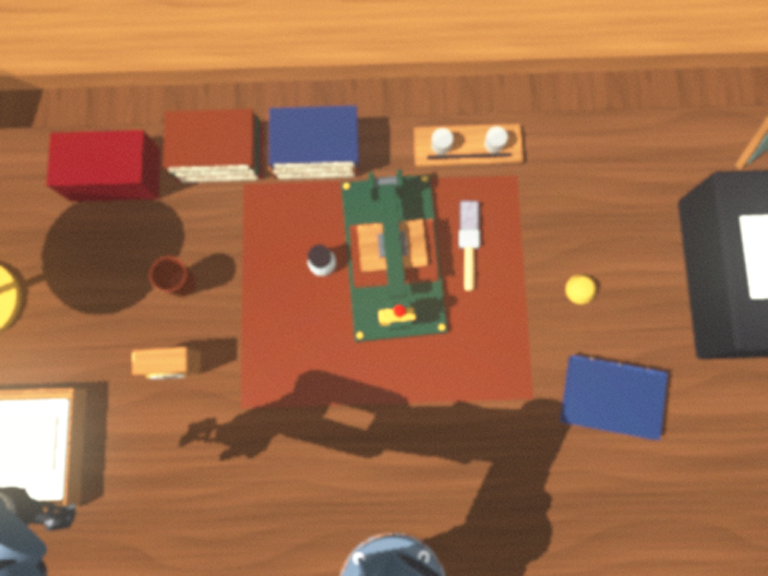

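The scene picture shows the red knob at about (396,251) and the top picture at (400,311), both in 1.5x pixels. The top picture also shows the base-plate corner screws at (347,186), (425,180), (360,336) and (442,327), with the jar left of the press and the brush right of it.

```bash
cat > h.py <<'E'
from station import sensors,cams
import cv2,numpy as np
from scipy.optimize import least_squares
def proj(n,P):
    m=cams.camera_model(n);E=np.array(m["extrinsics"]);c=np.atleast_2d(P)@E[:3,:3].T+E[:3,3]
    return np.c_[m["fx"]*c[:,0]/c[:,2]+m["cx"],m["fy"]*c[:,1]/c[:,2]+m["cy"]]
def onplane(n,uv,z):
    m=cams.camera_model(n);E=np.array(m["extrinsics"]);R,t=E[:3,:3],E[:3,3]
    d=R.T@[(uv[0]-m["cx"])/m["fx"],(uv[1]-m["cy"])/m["fy"],1];o=-R.T@t
    return o+d*(z-o[2])/d[2]
def knob(n,guess,img,r=12):
    x,y=map(int,guess);h=img[y-r:y+r,x-r:x+r].astype(int)
    m=(h[:,:,0]>140)&(h[:,:,1]<60)&(h[:,:,2]<60)
    v,u=np.nonzero(m);return np.array([u.mean()+x-r,v.mean()+y-r]),m.sum()
def tri(ps,pt):
    return least_squares(lambda P:np.r_[(proj("scene",P)[0]-ps),(proj("top",P)[0]-pt)],[.5,0,.15])
E
python3 - <<'E'
from h import *
I={n:cams.snapshot(n) for n in("scene","top")}
a,na=knob("scene",(264,167),I["scene"]);b,nb=knob("top",(267,207),I["top"])
print(a,na,b,nb);r=tri(a,b);print(r.x,r.fun, onplane("scene",a,.142),onplane("top",b,.142))
for n,l in(("top",[(347,186),(425,180),(360,336),(442,327)]),("scene",[(364,265),(431,278),(326,382),(402,398)])):
    for p in l: print(n,onplane(n,np.array(p)/1.5,.02).round(4))
c=[cv2.resize(I["scene"][145:275,205:315,::-1],None,fx=4,fy=4,interpolation=cv2.INTER_CUBIC),cv2.resize(I["top"][110:240,220:310,::-1],None,fx=4,fy=4,interpolation=cv2.INTER_CUBIC)]
cv2.imwrite("pics/c1.png",np.hstack(c))
E
```

```text
[263.15151515 166.45454545] 33 [267.25 206.25] 4
[ 0.54460854 -0.03551161  0.14571709] [-0.6515754  -0.05852544 -0.52314375  0.14060108] [ 0.54160613 -0.03398453  0.142     ] [ 0.54558806 -0.03711064  0.142     ]
top [0.8481 0.0719 0.02  ]
top [ 0.8563 -0.1025  0.02  ]
top [0.5111 0.0505 0.02  ]
top [ 0.5246 -0.1251  0.02  ]
scene [ 0.5274 -0.1202  0.02  ]
scene [0.5148 0.0549 0.02  ]
scene [ 0.8612 -0.1001  0.02  ]
scene [0.8472 0.0777 0.02  ]
```

View pics/c1.png

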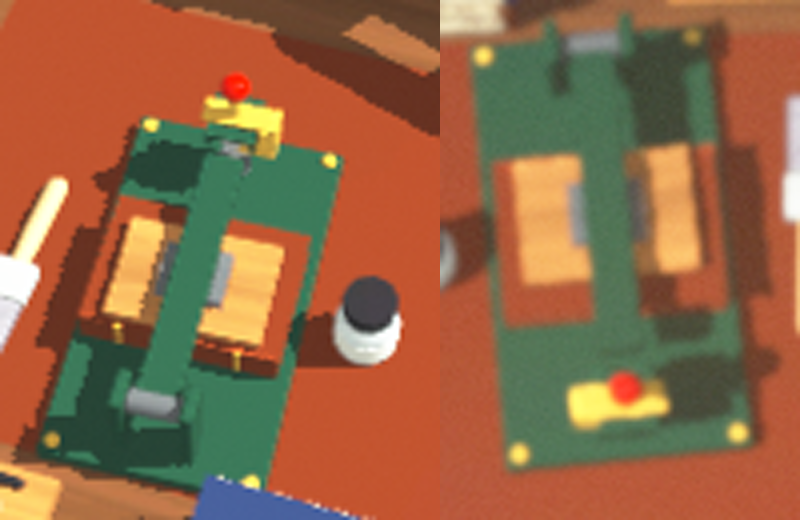

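The knob comes out at about (0.543, -0.0345, 0.142) with a press yaw of about 3.7°. The base screws put it at (0.5416, -0.0335) and triangulation at (0.5446, -0.0355), so the two agree. I'll move above it now.

Emit:
move_arm:
  targets:
    - {"dx":0.52,"dy":-1,"rz":0.032}
    - {"dx":0.52,"dy":-1,"rz":0.032}
    - {"dx":0.52,"dy":-1,"rz":0.032}
    - {"dx":0.52,"dy":-1,"rz":0.032}
    - {"dx":0.52,"dy":-1,"rz":0.032}
    - {"dx":0.52,"dy":-1,"rz":0.032}
    - {"dx":0.52,"dy":-1,"rz":0.032}
    - {"dx":0.52,"dy":-1,"rz":0.032}
    - {"dx":0.52,"dy":-1,"rz":0.032}
    - {"dx":0.52,"dy":-1,"rz":0.032}
  claw: 100

```text
schema error: expected keys dx, dy, dz, rx, ry, rz
```

Emit:
move_arm:
  targets:
    - {"dx":0.52,"dy":-1,"rz":0.032}
    - {"dx":0.52,"dy":-1,"rz":0.032}
    - {"dx":0.52,"dy":-1,"rz":0.032}
    - {"dx":0.52,"dy":-1,"rz":0.032}
    - {"dx":0.52,"dy":-1,"rz":0.032}
    - {"dx":0.52,"dy":-1,"rz":0.032}
    - {"dx":0.52,"dy":-1,"rz":0.032}
    - {"dx":0.52,"dy":-1,"rz":0.032}
    - {"dx":0.52,"dy":-1,"rz":0.032}
    - {"dx":0.52,"dy":-1,"rz":0.032}

```text
schema error: expected keys dx, dy, dz, rx, ry, rz
```

Emit:
move_arm:
  targets:
    - {"dx":0.54,"dy":-1,"rz":0.032}
    - {"dx":0.54,"dy":-1,"rz":0.032}
    - {"dx":0.54,"dy":-1,"rz":0.032}
    - {"dx":0.54,"dy":-1,"rz":0.032}
    - {"dx":0.54,"dy":-0.8,"rz":0.032}
    - {"dz":-0.6}
    - {"dz":-0.4}
    - {}
    - {}
    - {}

```text
schema error: expected keys dx, dy, dz, rx, ry, rz
```

Run:
```python
from h import *
from scipy.spatial.transform import Rotation as R
s=sensors.sense();M=R.from_quat(s["tool_rot"]).as_matrix()
print(s["t"],s["tcp_pos"],s["force"],s["q"],"yaw y",np.degrees(np.arctan2(M[1,1],M[0,1])),M[:,2])
I={n:cams.snapshot(n) for n in("scene","top")}
c=[cv2.resize(I["scene"][130:230,215:315,::-1],None,fx=4,fy=4,interpolation=cv2.INTER_CUBIC),cv2.resize(I["top"][150:250,215:315,::-1],None,fx=4,fy=4,interpolation=cv2.INTER_CUBIC)]
cv2.imwrite("pics/c2.png",np.hstack(c))
print(proj("scene",s["tcp_pos"]),proj("top",s["tcp_pos"]))
print(tri((263.9,166.4),(266.1,206.6)).x)
```

```text
0.2 [0.21508897 0.58634272 0.23067038] [0.30837169 0.3966752  0.74107253] [ 1.04050419e+00  5.28157203e-01  1.43344045e+00  5.48933189e-05
  1.18140617e+00 -1.78535965e-01] yaw y 69.84467152669876 [-7.57555257e-04 -1.19166765e-03 -9.99999003e-01]
[[456.29978182 122.92573899]] [[ 33.37477169 333.33376781]]
[ 0.54371079 -0.0324478   0.14603852]
```

View pics/c2.png

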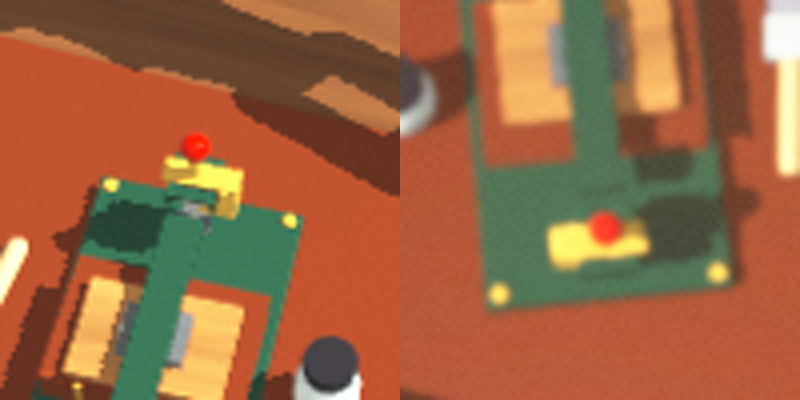

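All the moves were refused because every row needs all six keys, so the arm hasn't moved. The crop shows the same scene, with the knob at (197,147) in the left half and (605,228) in the right half. I'll send the moves again with full rows.

Emit:
move_arm:
  targets:
    - {"dx":0.52,"dy":-1,"dz":0,"rx":0,"ry":0,"rz":0.032}
    - {"dx":0.52,"dy":-1,"dz":0,"rx":0,"ry":0,"rz":0.032}
    - {"dx":0.52,"dy":-1,"dz":0,"rx":0,"ry":0,"rz":0.032}
    - {"dx":0.52,"dy":-1,"dz":0,"rx":0,"ry":0,"rz":0.032}
    - {"dx":0.52,"dy":-1,"dz":0,"rx":0,"ry":0,"rz":0.032}
    - {"dx":0.52,"dy":-1,"dz":0,"rx":0,"ry":0,"rz":0.032}
    - {"dx":0.52,"dy":-1,"dz":0,"rx":0,"ry":0,"rz":0.032}
    - {"dx":0.52,"dy":-1,"dz":0,"rx":0,"ry":0,"rz":0.032}
    - {"dx":0.52,"dy":-1,"dz":0,"rx":0,"ry":0,"rz":0.032}
    - {"dx":0.52,"dy":-1,"dz":0,"rx":0,"ry":0,"rz":0.032}
  claw: 100

```text
t: 1.55
tcp_pos: [0.3457, 0.3359, 0.2314]
tool_rot: [0.092, 0.996, 0.0, 0.0]
force: [0.4, -0.1, -0.5]
finger_gap: 1.0
gripper_force: 0.0
```

Emit:
move_arm:
  targets:
    - {"dx":0.52,"dy":-1,"dz":0,"rx":0,"ry":0,"rz":0.032}
    - {"dx":0.52,"dy":-1,"dz":0,"rx":0,"ry":0,"rz":0.032}
    - {"dx":0.52,"dy":-1,"dz":0,"rx":0,"ry":0,"rz":0.032}
    - {"dx":0.52,"dy":-1,"dz":0,"rx":0,"ry":0,"rz":0.032}
    - {"dx":0.52,"dy":-1,"dz":0,"rx":0,"ry":0,"rz":0.032}
    - {"dx":0.52,"dy":-1,"dz":0,"rx":0,"ry":0,"rz":0.032}
    - {"dx":0.52,"dy":-1,"dz":0,"rx":0,"ry":0,"rz":0.032}
    - {"dx":0.52,"dy":-1,"dz":0,"rx":0,"ry":0,"rz":0.032}
    - {"dx":0.52,"dy":-1,"dz":0,"rx":0,"ry":0,"rz":0.032}
    - {"dx":0.52,"dy":-1,"dz":0,"rx":0,"ry":0,"rz":0.032}

```text
t: 2.8
tcp_pos: [0.4758, 0.0858, 0.2314]
tool_rot: [0.008, 1.0, 0.0, 0.0]
force: [-0.2, 0.6, 0.3]
finger_gap: 1.001
gripper_force: 0.0
```

Emit:
move_arm:
  targets:
    - {"dx":0.54,"dy":-1,"dz":0,"rx":0,"ry":0,"rz":0.032}
    - {"dx":0.54,"dy":-1,"dz":0,"rx":0,"ry":0,"rz":0.032}
    - {"dx":0.54,"dy":-1,"dz":0,"rx":0,"ry":0,"rz":0.032}
    - {"dx":0.54,"dy":-1,"dz":0,"rx":0,"ry":0,"rz":0.032}
    - {"dx":0.54,"dy":-0.8,"dz":0,"rx":0,"ry":0,"rz":0.032}
    - {"dx":0,"dy":0,"dz":-0.6,"rx":0,"ry":0,"rz":0}
    - {"dx":0,"dy":0,"dz":-0.4,"rx":0,"ry":0,"rz":0}
    - {"dx":0,"dy":0,"dz":0,"rx":0,"ry":0,"rz":0}
    - {"dx":0,"dy":0,"dz":0,"rx":0,"ry":0,"rz":0}
    - {"dx":0,"dy":0,"dz":0,"rx":0,"ry":0,"rz":0}

```text
t: 4.05
tcp_pos: [0.5429, -0.0329, 0.2067]
tool_rot: [-0.034, 0.999, -0.0, 0.0]
force: [0.2, -0.6, -0.4]
finger_gap: 1.002
gripper_force: 0.0
```

Run:
```python
from h import *
from scipy.spatial.transform import Rotation as R
s=sensors.sense();M=R.from_quat(s["tool_rot"]).as_matrix()
print(s["t"],s["tcp_pos"],s["force"],s["q"],"yaw y",np.degrees(np.arctan2(M[1,1],M[0,1])),M[:,2])
I={n:cams.snapshot(n) for n in("scene","top")}
c=[cv2.resize(I["scene"][130:230,215:315,::-1],None,fx=4,fy=4,interpolation=cv2.INTER_CUBIC),cv2.resize(I["top"][150:250,215:315,::-1],None,fx=4,fy=4,interpolation=cv2.INTER_CUBIC)]
cv2.imwrite("pics/c3.png",np.hstack(c))
print(proj("scene",s["tcp_pos"]),proj("top",s["tcp_pos"]))
```

```text
4.05 [ 0.54293722 -0.0328883   0.20670482] [ 0.15041758 -0.61795326 -0.35817767] [-2.66025484e-01  4.50359514e-01  1.66374075e+00  2.42140619e-05
  1.02673940e+00 -1.90455615e+00] yaw y 93.88016966360723 [ 7.31946560e-04 -1.77970341e-04 -9.99999716e-01]
[[263.45949411 155.83466487]] [[265.93219909 203.48504611]]
```

View pics/c3.png

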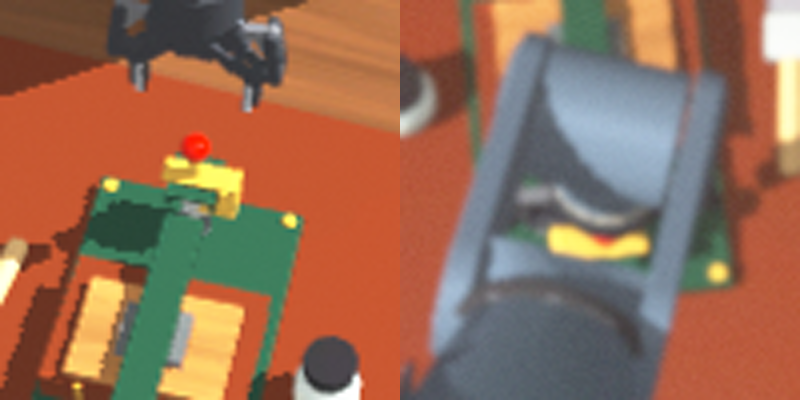

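The fingertips at (140,88) and (251,108) straddle the knob at (197,147), as they should. I'll descend with a 2 mm bias toward +y, the side the spring lets the knob move to.

Emit:
move_arm:
  targets:
    - {"dx":0,"dy":0.08,"dz":-0.7,"rx":0,"ry":0,"rz":0}
    - {"dx":0,"dy":0,"dz":-0.7,"rx":0,"ry":0,"rz":0}
    - {"dx":0,"dy":0,"dz":-0.7,"rx":0,"ry":0,"rz":0}
    - {"dx":0,"dy":0,"dz":-0.7,"rx":0,"ry":0,"rz":0}
    - {"dx":0,"dy":0,"dz":-0.4,"rx":0,"ry":0,"rz":0}
    - {"dx":0,"dy":0,"dz":-0.26,"rx":0,"ry":0,"rz":0}
    - {"dx":0,"dy":0,"dz":0,"rx":0,"ry":0,"rz":0}
    - {"dx":0,"dy":0,"dz":0,"rx":0,"ry":0,"rz":0}
    - {"dx":0,"dy":0,"dz":0,"rx":0,"ry":0,"rz":0}
    - {"dx":0,"dy":0,"dz":0,"rx":0,"ry":0,"rz":0}

```text
t: 5.4
tcp_pos: [0.543, -0.0313, 0.1202]
tool_rot: [-0.034, 0.999, -0.0, 0.0]
force: [0.8, 0.1, -0.4]
finger_gap: 1.004
gripper_force: 0.0
```

Emit:
move_arm:
  targets:
    - {"dx":0,"dy":0,"dz":0,"rx":0,"ry":0,"rz":0}
    - {"dx":0,"dy":0,"dz":0,"rx":0,"ry":0,"rz":0}
    - {"dx":0,"dy":0,"dz":0,"rx":0,"ry":0,"rz":0}
    - {"dx":0,"dy":0,"dz":0,"rx":0,"ry":0,"rz":0}
    - {"dx":0,"dy":0,"dz":0,"rx":0,"ry":0,"rz":0}
    - {"dx":0,"dy":0,"dz":0,"rx":0,"ry":0,"rz":0}
    - {"dx":0,"dy":0,"dz":0,"rx":0,"ry":0,"rz":0}
    - {"dx":0,"dy":0,"dz":0,"rx":0,"ry":0,"rz":0}
    - {"dx":0,"dy":0,"dz":0,"rx":0,"ry":0,"rz":0}
    - {"dx":0,"dy":0,"dz":0,"rx":0,"ry":0,"rz":0}
  claw: 0
  newtons: 40

```text
t: 6.65
tcp_pos: [0.5429, -0.0313, 0.12]
tool_rot: [-0.034, 0.999, -0.0, 0.0]
force: [-1.2, -2.8, 4.6]
finger_gap: 0.28
gripper_force: 39.2
```

Run:
```python
from h import *
s=sensors.sense();print(s["t"],s["tcp_pos"],s["force"],s["ft_torque"],s["finger_gap"],s["gripper_force"])
I=cams.snapshot("scene")
cv2.imwrite("pics/c4.png",cv2.resize(I[130:230,205:325,::-1],None,fx=5,fy=5,interpolation=cv2.INTER_CUBIC))
```

```text
6.65 [ 0.54291647 -0.03133233  0.12000505] [-1.19886183 -2.82583602  4.59586933] [-0.45995054  0.22223363  0.01086921] 0.28030264884297557 39.22974228858948
```

View pics/c4.png

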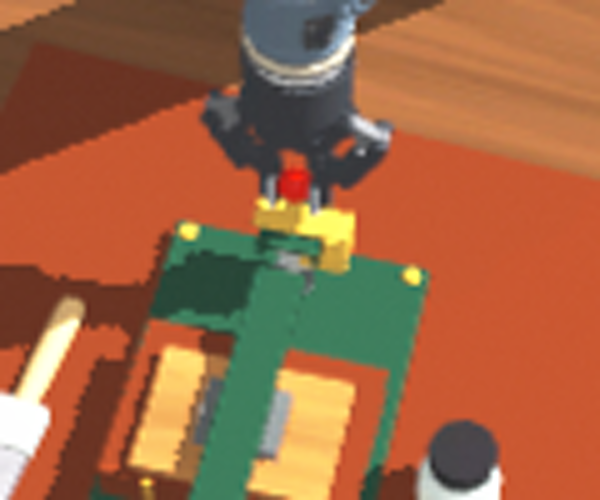

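The knob sits between the pads, at (295,185) in the crop, with the tips reaching below it. A lateral force of -2.8 N on the tool matches the latch spring near home. Next I pull the latch 14 mm along the press's +y.

Emit:
move_arm:
  targets:
    - {"dx":-0.01,"dy":0.14,"dz":0,"rx":0,"ry":0,"rz":0}
    - {"dx":-0.01,"dy":0.14,"dz":0,"rx":0,"ry":0,"rz":0}
    - {"dx":-0.01,"dy":0.14,"dz":0,"rx":0,"ry":0,"rz":0}
    - {"dx":-0.01,"dy":0.14,"dz":0,"rx":0,"ry":0,"rz":0}
    - {"dx":0,"dy":0,"dz":0,"rx":0,"ry":0,"rz":0}
    - {"dx":0,"dy":0,"dz":0,"rx":0,"ry":0,"rz":0}
    - {"dx":0,"dy":0,"dz":0,"rx":0,"ry":0,"rz":0}
    - {"dx":0,"dy":0,"dz":0,"rx":0,"ry":0,"rz":0}
    - {"dx":0,"dy":0,"dz":0,"rx":0,"ry":0,"rz":0}
    - {"dx":0,"dy":0,"dz":0,"rx":0,"ry":0,"rz":0}
  newtons: 50

```text
t: 7.95
tcp_pos: [0.5421, -0.0185, 0.12]
tool_rot: [-0.034, 0.999, -0.001, 0.0]
force: [-2.1, -6.5, 6.0]
finger_gap: 0.274
gripper_force: 48.6
```

Run:
```python
from h import *
s=sensors.sense();print(s["t"],s["tcp_pos"],s["force"],s["ft_torque"],s["finger_gap"],s["gripper_force"])
I=cams.snapshot("scene")
cv2.imwrite("pics/c5.png",cv2.resize(I[130:230,205:325,::-1],None,fx=5,fy=5,interpolation=cv2.INTER_CUBIC))
```

```text
7.95 [ 0.54207838 -0.01849762  0.12003367] [-2.09895954 -6.51870306  6.00290631] [-1.09718846  0.28460906 -0.05580795] 0.27447253876303784 48.64640235900879
```

View pics/c5.png

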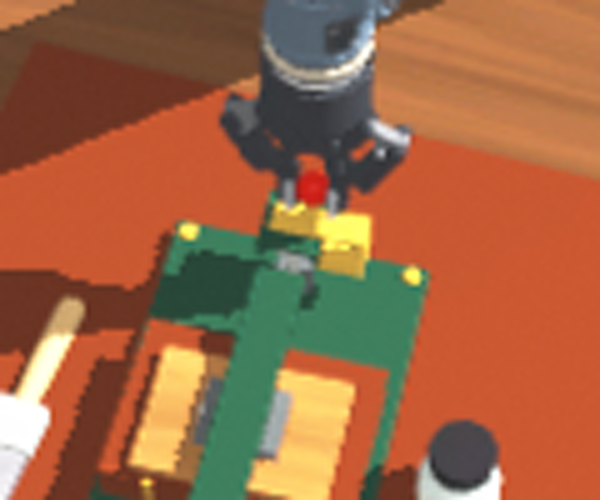

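The tool feels -6.5 N, so the latch is about 13.7 mm out. In the picture the slide has moved right, with the knob at (313,187). It is free of the ball now, so I'll lift along the arc around the hinge, starting with 0.12 rad.

Emit:
move_arm:
  targets:
    - {"dx":0.02,"dy":0.001,"dz":0.172,"rx":-0.002,"ry":0.0286,"rz":0}
    - {"dx":0.023,"dy":0.001,"dz":0.172,"rx":-0.002,"ry":0.0286,"rz":0}
    - {"dx":0.026,"dy":0.002,"dz":0.172,"rx":-0.002,"ry":0.0286,"rz":0}
    - {"dx":0.03,"dy":0.002,"dz":0.172,"rx":-0.002,"ry":0.0286,"rz":0}
    - {"dx":0.033,"dy":0.002,"dz":0.172,"rx":-0.002,"ry":0.0286,"rz":0}
    - {"dx":0.036,"dy":0.002,"dz":0.172,"rx":-0.002,"ry":0.0286,"rz":0}
    - {"dx":0.04,"dy":0.003,"dz":0.172,"rx":-0.002,"ry":0.0286,"rz":0}
    - {"dx":0.043,"dy":0.003,"dz":0.172,"rx":-0.002,"ry":0.0286,"rz":0}
    - {"dx":0,"dy":0,"dz":0,"rx":0,"ry":0,"rz":0}
    - {"dx":0,"dy":0,"dz":0,"rx":0,"ry":0,"rz":0}

```text
t: 9.25
tcp_pos: [0.5476, -0.0181, 0.1527]
tool_rot: [-0.034, 0.998, -0.003, -0.061]
force: [0.6, -6.7, -3.6]
finger_gap: 0.276
gripper_force: 49.2
```

Run:
```python
from h import *
s=sensors.sense();print(s["t"],s["tcp_pos"],s["force"],s["ft_torque"],s["finger_gap"],s["gripper_force"])
I=cams.snapshot("scene")
cv2.imwrite("pics/c6.png",cv2.resize(I[130:230,205:325,::-1],None,fx=5,fy=5,interpolation=cv2.INTER_CUBIC))
```

```text
9.25 [ 0.54755911 -0.01808414  0.1527318 ] [ 0.57740893 -6.66751119 -3.58965233] [-1.01096125 -0.10693913  0.07550878] 0.2755102496881311 49.169424176216125
```

View pics/c6.png

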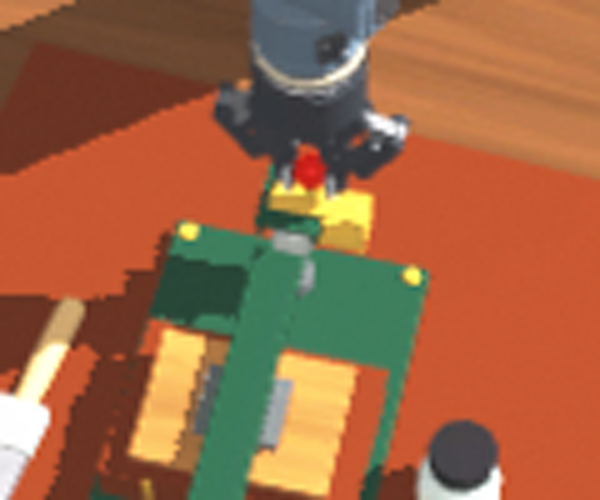

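The lever is rising freely with about 3.6 N at the knob, and the latch is still pulled. I'll go on to about 0.36 rad.

Emit:
move_arm:
  targets:
    - {"dx":0.078,"dy":0.005,"dz":0.285,"rx":-0.003,"ry":0.046,"rz":0}
    - {"dx":0.083,"dy":0.005,"dz":0.282,"rx":-0.003,"ry":0.046,"rz":0}
    - {"dx":0.088,"dy":0.006,"dz":0.279,"rx":-0.003,"ry":0.046,"rz":0}
    - {"dx":0.092,"dy":0.006,"dz":0.276,"rx":-0.003,"ry":0.046,"rz":0}
    - {"dx":0.097,"dy":0.006,"dz":0.273,"rx":-0.003,"ry":0.046,"rz":0}
    - {"dx":0.101,"dy":0.006,"dz":0.27,"rx":-0.003,"ry":0.046,"rz":0}
    - {"dx":0.106,"dy":0.007,"dz":0.267,"rx":-0.003,"ry":0.046,"rz":0}
    - {"dx":0.11,"dy":0.007,"dz":0.264,"rx":-0.003,"ry":0.046,"rz":0}
    - {"dx":0.115,"dy":0.007,"dz":0.26,"rx":-0.003,"ry":0.046,"rz":0}
    - {"dx":0.119,"dy":0.007,"dz":0.257,"rx":-0.003,"ry":0.046,"rz":0}

```text
t: 10.55
tcp_pos: [0.5726, -0.0169, 0.2202]
tool_rot: [-0.033, 0.983, -0.007, -0.181]
force: [-0.3, -7.8, -6.1]
finger_gap: 0.274
gripper_force: 49.3
```

Emit:
move_arm:
  targets:
    - {"dx":0,"dy":0,"dz":0,"rx":0,"ry":0,"rz":0}
    - {"dx":0,"dy":0,"dz":0,"rx":0,"ry":0,"rz":0}
    - {"dx":0,"dy":0,"dz":0,"rx":0,"ry":0,"rz":0}
    - {"dx":0,"dy":0,"dz":0,"rx":0,"ry":0,"rz":0}
    - {"dx":0,"dy":0,"dz":0,"rx":0,"ry":0,"rz":0}
    - {"dx":0,"dy":0,"dz":0,"rx":0,"ry":0,"rz":0}
    - {"dx":0,"dy":0,"dz":0,"rx":0,"ry":0,"rz":0}
    - {"dx":0,"dy":0,"dz":0,"rx":0,"ry":0,"rz":0}
    - {"dx":0,"dy":0,"dz":0,"rx":0,"ry":0,"rz":0}
    - {"dx":0,"dy":0,"dz":0,"rx":0,"ry":0,"rz":0}

```text
t: 11.8
tcp_pos: [0.5725, -0.0169, 0.22]
tool_rot: [-0.033, 0.983, -0.007, -0.181]
force: [-0.0, -6.4, -4.0]
finger_gap: 0.272
gripper_force: 49.3
```

Run:
```python
from h import *
from scipy.spatial.transform import Rotation as R
s=sensors.sense();M=R.from_quat(s["tool_rot"]).as_matrix()
k=s["tcp_pos"]-.0225*M[:,2]
print(s["t"],s["tcp_pos"],s["force"],s["ft_torque"],s["finger_gap"],s["gripper_force"],abs(s["qd"]).max(),"knob est",k,proj("scene",k))
I={n:cams.snapshot(n) for n in("scene","top")}
c=[cv2.resize(I["scene"][110:240,210:310,::-1],None,fx=4,fy=4,interpolation=cv2.INTER_CUBIC),cv2.resize(I["top"][110:240,215:315,::-1],None,fx=4,fy=4,interpolation=cv2.INTER_CUBIC)]
cv2.imwrite("pics/c7.png",np.hstack(c))
```

```text
11.8 [ 0.57251518 -0.01692259  0.22000632] [-0.01961592 -6.43767193 -3.9663612 ] [-0.94981248 -0.40845338  0.35870836] 0.2716424292331758 49.27265524864197 0.0006032815075527608 knob est [ 0.58049052 -0.01633101  0.24103711] [[264.99151316 159.40829085]]
```

View pics/c7.png

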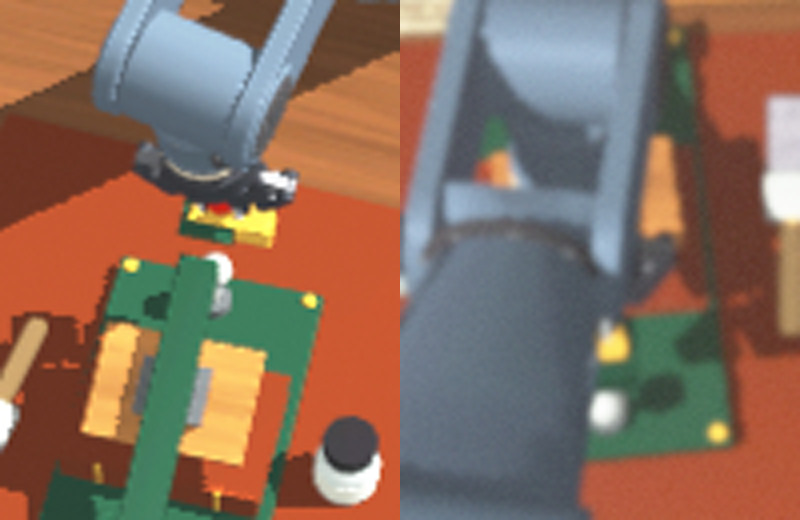

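The ball stands clear of the nose at (215,268). The knob is still in the pads at (222,209), about 98 mm higher than it was, which is 0.36 rad. The load is steady at 4 N, the book is in place, and the arm is at rest, so I'm handing in.

```bash
python3 -c "
from station import order
print(order.sign_off())"
```

```text
the job is handed in; nothing more can be done
None
```

The latch was pulled clear before lifting, the lever's nose is about 98 mm higher than it was (0.36 rad), and the gripper is holding it there steady; I handed the job in at about 12 s and no verdict came back.

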